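# Snap the vent cover onto the fan box and switch the fan on

## Robot

A 7-joint arm with a two-finger parallel gripper is mounted at the origin on the work surface. World frame = base frame: x ahead of the robot, y to its left, z up, the work surface at z = 0. Lengths are in m, angles in rad, forces in N, time in s.
With the tool pointing down it reaches from about 0.35 to 0.9 m from the base axis. Payload 19.9 kg.
Tool frame: the origin (TCP) lies midway between the tips of the shut fingers; the grasp point (between the pads) lies 19 mm behind it; z points along the fingers, y is the line along which they close (so a half turn about z gives the same grasp; the last joint's range is limited). The gripper opens to 85 mm and grips with 20 to 120 N. Pads are 22 mm wide; open, the fingers measure 114 mm over their backs; the gripper's body (76 mm by 85 mm) begins 54 mm behind the grasp point. The pads swing forward as they close: fully open they stand 13 mm farther back than shut.
Start: joints at [-1.339, 0.417, -0.01, 1.614, 0.005, 1.111, -0.053], TCP at [0.168, 0.602, 0.231] pointing down, gripper open.
Joint ranges: [-2.81, 2.81], [-0.39, 2.02], [-1.27, 1.25], [0.06, 2.57], [-1.19, 4.33], [0.19, 2], [-2.82, 2.82]. Speed limits (rad/s): [1.89, 1.89, 2.39, 2.39, 3.01, 3.01, 3.01].

## Interface

Orientations are given as a unit quaternion [w, x, y, z].
In Python, from cell import readout, optics, ticket gives the robot as it stands.
- The arm moves only by the tool arm_command, never from a script. Its argument "series" is text: rows parted by semicolons, each of 5 numbers parted by spaces: the opening, from 0 (shut) to 1 (fully open), then the shift along the tool's x, y, z in m, then the turn about the tool's z in rad. A call has 1 to 12 rows; each row shifts and turns the commanded pose from where the row before left it, along the tool's axes as they then stand; what a row does not reach is not made up. A row lasts 1/8 s, in which the tool goes at most 62.5 mm and 10.7 degrees, less where a joint would pass 70% of its speed; a pose out of reach is approached as far as the arm can. A call with a gripper value outside its range is refused whole. The fingers move at their own pace and stop on an object; "newtons" is the grip in N (left out, the last holds). Time passes only in rows, so rows that do not move let the fingers close. It gives the time, the measured TCP pose, the force and the opening at its end, in the units of the state.
- readout.get_obs(): the state, without advancing time (a new reading comes with each control period).
- optics.grab_frame(name): name is "scene" or "side" or "wrist"; returns a dict with "pixels" (420x560x3 uint8, red, green, blue), "fx", "fy", "cx", "cy" (pixels), "extrinsics" (4x4, takes a point from world to camera coordinates); the wrist camera has in their place "hand_eye" (4x4, takes a point from camera to tool coordinates, whose origin is the TCP and whose axes are the flange's). Camera axes: x right, y down, z forward; pixel columns grow to the right and rows downward; lengths in m; the calibration is good to about 2 mm. A picture is of the moment at which its call begins: read the wrist's pose just before it. There is no depth.
- ticket.job_done(): hands the job in, once; it reports no verdict.
Trained networks look in a picture, given as the dict that the camera call returned (one of the last four; its "shot" number tells which), for a name from the list of things; names that differ only in an ending like _2 or _b are one class to them, and where a whole thing is asked for, a point or a joint stands for the part that bears it (a point fixed in the world has none). Each returns a list of dicts, best first, with "p" (0 to 1); they miss things now and then, are a little off and sometimes report something else, mostly with a low value. They report only what shows in the picture. A call takes as long as a camera call.
- optics.find_in(picture, thing): "xyz" ([x, y, z] in m, in world coordinates, good to about 4 mm: the middle of the surface that is visible of it).
- optics.place_of(picture, thing): "xyz" ([x, y, z] in m, in world coordinates, good to about 4 mm: a listed point, or the origin of a listed thing).
The state is a dict: "time_s": time; "joint_positions": joint angles; "qd": joint speeds; "joint_efforts": joint torques, N m; "tcp_pos": TCP position; "ee_rot": TCP orientation; "contact_force": force on the tool from outside, world axes, zero at the start; "torque": the same for the moment, N m; "gripper_width": finger opening in m.
Only numpy, scipy, OpenCV 4.12 (cv2) and the standard library are available. Lean on these libraries where they do the work, as an engineer would, in place of code of your own. Each camera call takes 0.05 s, during which the arm holds its last target. There are 200 camera calls.

## Task

Put the black vent cover back on the open blue fan box: lay it squarely and loosely over the top and let go, then press it down corner by corner, one at a time, until all four clips have clicked home and it sits flush on the rim. Only then swing the red-knobbed switch lever all the way over to its other side to turn the fan on. Leave the knob, the screwdriver and the clamp block where they are.

Things in the scene. Friction and masses are not known exactly. Their poses are not given: they have to be found in the camera images.
- fanbox: fan box, a fixed open-topped blue housing, 144 (x) x 100 (y) x 50 (z) mm, with two black fans inside (end walls 50 mm high with bevelled outer edges that lead the cover on, long walls 43 mm); origin at the centre of its underside on the table, z up. Each end wall (facing +x, -x) has two steel spring catches, at y = +40 and -40 mm, 36 mm above the table, which stand 3.8 mm out of the wall.
- fanbox_top (a point): centre of the fan box's open top, level with the end walls (50 mm above the table); axes as the box. The cover belongs centred over this point, long sides along the box's long sides, either way round. The lower edge of its skirt is about 37 mm above the table when it lies unclipped on the catches, 30 mm when clipped home.
- cover: vent cover, loose black plastic lid with grey louvres, 158 (x) x 113 (y) mm, 0.25 kg, skirt down; origin at the centre of its underside, z up. Top face 23 mm above the lower edge of its 20 mm deep skirt, which goes over the outside of the fan box (play 1 mm each way along x, 4 mm along y) and hides a clip rib near each corner. It gives a little in twist, so each corner goes home by itself.
- cover_grip (a point): centre of the orange grip bar in the middle of the cover's top: the bar is 56 mm long along the cover's x, 16 mm wide along y and rises 24 mm above the top face; this point is half-way up it, 12 mm above the cover's top face and 35 mm above the lower edge of the skirt. Axes as the cover.
- corner_a (a point): point on the cover's top face near one corner, marked by a 12 mm white dot, beside its clip: press here; at x = -64, y = +40 mm from the cover's middle, 23 mm above the skirt's lower edge. Home: 3 mm over point fanbox_top; lying on the clip, not yet clicked: about 10 mm above it. A push of about 7 to 12 N straight down carries it past the clip with a click until it stops on the rim.
- corner_b (a point): point on the cover's top face near one corner, marked by a 12 mm white dot, beside its clip: press here; at x = -64, y = -40 mm from the cover's middle, 23 mm above the skirt's lower edge. Home: 3 mm over point fanbox_top; lying on the clip, not yet clicked: about 10 mm above it. A push of about 7 to 12 N straight down carries it past the clip with a click until it stops on the rim.
- corner_c (a point): point on the cover's top face near one corner, marked by a 12 mm white dot, beside its clip: press here; at x = +64, y = +40 mm from the cover's middle, 23 mm above the skirt's lower edge. Home: 3 mm over point fanbox_top; lying on the clip, not yet clicked: about 10 mm above it. A push of about 7 to 12 N straight down carries it past the clip with a click until it stops on the rim.
- corner_d (a point): point on the cover's top face near one corner, marked by a 12 mm white dot, beside its clip: press here; at x = +64, y = -40 mm from the cover's middle, 23 mm above the skirt's lower edge. Home: 3 mm over point fanbox_top; lying on the clip, not yet clicked: about 10 mm above it. A push of about 7 to 12 N straight down carries it past the clip with a click until it stops on the rim.
- switch_base: fixed grey base block of the fan switch, 70 (x) x 50 (y) x 25 (z) mm; origin at the centre of its underside. The lever pivots about the block's y axis, 22 mm above the table, in the middle of the block.
- switch_tip (a point): centre of the red ball (26 mm across) at the end of the 80 mm switch lever (10 mm thick steel rod); off or on, the ball's top is about 105 mm above the table, at mid swing 115 mm.
- switch (a joint): switch lever angle, rad: 0 = off, leaning 0.5 rad to the block's -x side; 1.0 = on, leaning 0.5 rad to its +x side. It moves with a light push (about 1 N at the ball) and stays where it is left.
- knob: loose round black knob, 52 mm across, 26 mm high; bystander, origin under its centre.
- driver: loose screwdriver, 200 mm long; bystander.
- clampblock: loose aluminium clamp block, 50 x 40 x 50 mm; bystander, origin under its centre.

How it is judged:
On the way, in this order (a step that is already met when the one before it is completed fails the run):
1. the cover lies over the fan box, squarely, its skirt round the rim, and has been let go (horizontal distance between cover_grip and fanbox_top below 0.01 m and angle between the x axis of cover and the x axis of fanbox, either way round below 0.08 rad and z of each of corner_a, corner_b, corner_c, corner_d in the frame of fanbox_top below 0.014 m and contact force between the fingers and cover below 0.1 N), for 0.2 s.
2. a corner has been pressed home while another still stands proud (z of any of corner_a, corner_b, corner_c, corner_d in the frame of fanbox_top below 0.005 m and z of any of corner_a, corner_b, corner_c, corner_d in the frame of fanbox_top above 0.0065 m), for 0.2 s.
3. all four corners are home, the switch still off (z of each of corner_a, corner_b, corner_c, corner_d in the frame of fanbox_top below 0.005 m and value of joint switch below 0.3 rad), for 0.2 s.
At the end, for the whole second after the job is handed in: All four corner points are within 2 mm of their home height (less than 5 mm above the fan box's rim; home is 3 mm), the cover is centred within 10 mm and square within 0.08 rad, at rest, and the switch lever stands at more than 0.85 rad (on) (z of each of corner_a, corner_b, corner_c, corner_d in the frame of fanbox_top below 0.005 m and horizontal distance between cover_grip and fanbox_top below 0.01 m and angle between the x axis of cover and the x axis of fanbox, either way round below 0.08 rad and value of joint switch above 0.85 rad and linear speed of cover below 0.01 m/s); the robot touches nothing.
It fails at once if the round black knob is moved by more than 20 mm (distance of knob from where it was at the start of the episode above 0.02 m).
It fails at once if the screwdriver is moved by more than 20 mm (distance of driver from where it was at the start of the episode above 0.02 m).
It fails at once if the aluminium clamp block is moved by more than 20 mm (distance of clampblock from where it was at the start of the episode above 0.02 m).
It fails at once if the switch is turned on before all four corners are home (value of joint switch above 0.5 rad and z of any of corner_a, corner_b, corner_c, corner_d in the frame of fanbox_top above 0.0065 m).
It also fails if it takes over 67 s, if anything falls off the work surface, if the arm or the gripper's body presses on something with over 40 N, if the wrist force passes 120 N, or if a joint passes its speed limit or range.

## Working session

There is one attempt and no reset: what is moved stays moved. The work goes in short steps, Python scripts to look and compute and a tool call to move; the robot and the scene stay as the last step left them, time stands still between calls to the robot, and variables do not carry over. Pictures are saved under pics/ and viewed, on a budget of 10 in all, crops included, one or two more only if the job needs it, and the job is handed in when it is done.

Besides the shell and the picture viewer there is one more tool, called after ">>>" by a JSON object that holds its "name" and its "arguments", one argument or row to a line. arm_command: Moves the arm, as the interface text tells. Its arguments: {"type":"object","properties":{"series":{"type":"string"},"newtons":{"type":"number"}},"required":["series"]}

```bash
mkdir -p pics; cat > h.py <<'E'
import numpy as np, cv2
from cell import readout, optics, ticket
from scipy.spatial.transform import Rotation as R
def pose():
    o=readout.get_obs(); q=o['ee_rot']; return np.array(o['tcp_pos']), R.from_quat([q[1],q[2],q[3],q[0]]).as_matrix(), o
def save(f,n): cv2.imwrite(f'pics/{n}.png', f['pixels'][:,:,::-1])
def proj(f,p):
    T=np.array(f['extrinsics']); c=T[:3,:3]@p+T[:3,3]; return f['fx']*c[0]/c[2]+f['cx'], f['fy']*c[1]/c[2]+f['cy']
E
python3 - <<'E'
from h import *
p,r,o=pose(); print(o['time_s'],p,r.round(3),o['contact_force'],o['gripper_width'])
ims=[]
for n in ['scene','side']:
    f=optics.grab_frame(n); save(f,n+'0'); ims.append(f['pixels'])
    for t in ['fanbox','fanbox_top','cover','cover_grip','corner_a','switch_base','switch_tip','knob','driver','clampblock']:
        print(n,t,[(np.round(d['xyz'],3).tolist(),round(d['p'],2)) for d in optics.place_of(f,t)[:4]])
E
```

```text
0.0 [0.16828528 0.60155864 0.2306561 ] [[-0.963  0.269 -0.   ]
 [ 0.269  0.963 -0.001]
 [-0.    -0.001 -1.   ]] [ 0.64875245  0.25111747 -0.26176711] 0.0858500163878982
scene fanbox [([0.489, -0.257, 0.004], 0.86)]
scene fanbox_top [([0.492, -0.256, 0.051], 0.88)]
scene cover [([0.496, 0.23, 0.0], 0.75)]
scene cover_grip [([0.493, 0.227, 0.031], 0.66)]
scene corner_a [([0.419, 0.22, 0.023], 0.76), ([0.567, 0.235, 0.022], 0.74), ([0.458, 0.292, 0.021], 0.63), ([0.533, 0.164, 0.021], 0.57)]
scene switch_base [([0.609, 0.008, 0.002], 0.56)]
scene switch_tip [([0.574, -0.003, 0.096], 0.81)]
scene knob [([0.414, 0.031, 0.004], 0.67), ([0.576, -0.001, 0.094], 0.6)]
scene driver [([0.762, -0.2, -0.004], 0.68)]
scene clampblock [([0.748, 0.153, 0.0], 0.58)]
side fanbox [([0.489, -0.254, -0.003], 0.69)]
side fanbox_top [([0.494, -0.258, 0.047], 0.96), ([0.418, 0.22, 0.021], 0.74), ([0.458, 0.295, 0.021], 0.44)]
side cover [([0.496, 0.23, -0.002], 0.59)]
side cover_grip [([0.497, 0.233, 0.035], 0.83), ([0.418, 0.216, 0.021], 0.7)]
side corner_a [([0.533, 0.166, 0.025], 0.79), ([0.574, 0.236, 0.022], 0.77), ([0.42, 0.219, 0.02], 0.69), ([0.457, 0.292, 0.025], 0.63)]
side switch_base [([0.459, 0.293, 0.026], 0.2)]
side switch_tip [([0.574, -0.005, 0.098], 0.82), ([0.534, 0.163, 0.023], 0.4)]
side knob []
side driver [([0.767, -0.196, 0.002], 0.62), ([0.496, 0.229, 0.034], 0.19)]
side clampblock [([0.751, 0.154, -0.001], 0.76)]
```

View pics/scene0.png

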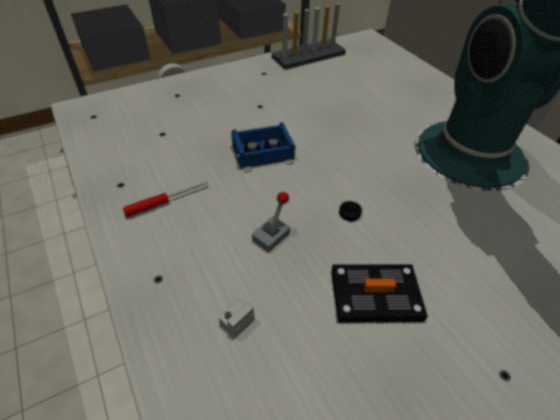

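View pics/side0.png

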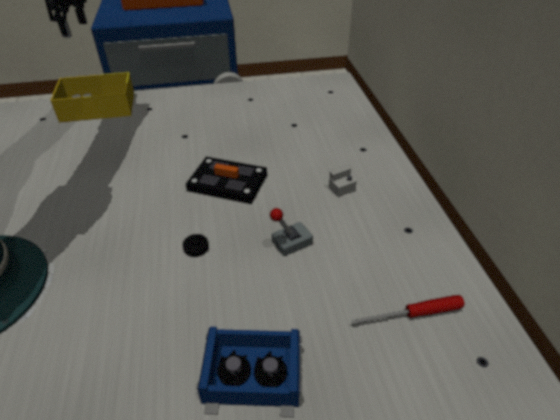

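The pictures show: the cover at scene (378,293) with its grip bar, the fan box at (263,147), the lever leaning away at (283,198), and the knob at (350,211). The dots agree with a cover centre of (0.495,0.228), long axis about -26°. I'll move over it and look from near.

```bash
cat >> h.py <<'E'
def go(t,yang):
    "shift along tool axes (before turning) and turn to bring tool y to world angle yang (deg, mod 180)"
    p,r,o=pose(); d=r.T@(np.array(t)-p); a=np.degrees(np.arctan2(r[1,1],r[0,1]))
    w=(yang-a+90)%180-90; print('shift',d.round(4),'norm',np.linalg.norm(d).round(3),'turn',np.radians(-w).round(3),'z',r[:,2].round(3))
def wcam(f,p,r):
    H=np.array(f['hand_eye']); Rw=r@H[:3,:3]; tw=r@H[:3,3]+p; E=np.eye(4); E[:3,:3]=Rw.T; E[:3,3]=-Rw.T@tw; f=dict(f); f['extrinsics']=E; return f
def unproj(f,uv,z):
    E=np.array(f['extrinsics']); c=-E[:3,:3].T@E[:3,3]; d=E[:3,:3].T@np.array([(uv[0]-f['cx'])/f['fx'],(uv[1]-f['cy'])/f['fy'],1]); return c+d*(z-c[2])/d[2]
E
python3 - <<'E'
from h import *
f=optics.grab_frame('wrist'); print(np.array(f['hand_eye']).round(3),f['fx'],f['cx'],f['cy'])
go([.495,.228,.25],64)
E
```

```text
[[-0.001 -0.964 -0.265  0.068]
 [ 1.    -0.001  0.001  0.001]
 [-0.001 -0.265  0.964 -0.143]
 [ 0.     0.     0.     1.   ]] 339.68629137273183 280.8115483477813 203.5154182280431
shift [-0.4153 -0.272  -0.0187] norm 0.497 turn 0.181 z [ 0. -0. -1.]
```

>>> {"name": "arm_command", "arguments": {
  "series": "1 -0.0415 -0.0272 -0.002 0;1 -0.0415 -0.0272 -0.002 0;1 -0.0415 -0.0272 -0.002 0;1 -0.0415 -0.0272 -0.002 0;1 -0.0415 -0.0272 -0.002 0;1 -0.0415 -0.0272 -0.002 0;1 -0.0415 -0.0272 -0.002 0;1 -0.0415 -0.0272 -0.002 0;1 -0.0415 -0.0272 -0.002 0;1 -0.0415 -0.0272 0 0;1 0 0 0 0.181;1 0 0 0 0"
}}

```text
time_s: 2.65
tcp_pos: [0.4948, 0.228, 0.2493]
ee_rot: [-0.0, 0.225, 0.974, -0.0]
contact_force: [-0.8, 0.5, -0.4]
gripper_width: 0.0852
```

```bash
python3 - <<'E'
from h import *
p,r,o=pose(); f=wcam(optics.grab_frame('wrist'),p,r); save(f,'w1')
print(o['time_s'],p,r[:,1],o['contact_force'],o['gripper_width'])
for t in ['cover_grip','corner_a','cover']:
    for fn in (optics.place_of,):
        print(t,[(np.round(d['xyz'],4).tolist(),round(d['p'],2)) for d in fn(f,t)[:5]])
# white dots
g=f['pixels'].astype(int); m=((g.min(2)>150)).astype(np.uint8)
n,l,s,c=cv2.connectedComponentsWithStats(m)
for i in range(1,n):
    if 40<s[i,4]<1500: print(s[i],c[i].round(1),unproj(f,c[i],.023).round(4))
h=cv2.cvtColor(f['pixels'],cv2.COLOR_RGB2HSV); m=cv2.inRange(h,(5,150,100),(22,255,255)); n,l,s,c=cv2.connectedComponentsWithStats(m)
for i in range(1,n):
    if s[i,4]>200: print('orange',s[i],c[i])
go([.495,.228,.25],64)
E
```

```text
2.65 [0.49480367 0.2280253  0.24926348] [ 4.38386859e-01  8.98786375e-01 -1.14299623e-04] [-0.77532654  0.54836992 -0.38532061] 0.08516523739636417
cover_grip [([0.6062, 0.0049, 0.0023], 0.61)]
corner_a [([0.5373, 0.1618, 0.0225], 0.9), ([0.4192, 0.2236, 0.025], 0.83), ([0.5732, 0.2314, 0.0278], 0.63)]
cover [([0.494, 0.2299, -0.0011], 0.97)]
[159   0  39  20 173] [177.7   7.7] [0.3036 0.2105 0.023 ]
[198   0  33  19  70] [213.    9.3] [0.3199 0.2407 0.023 ]
[180   0  67  42 546] [217.1  18.2] [0.3285 0.2404 0.023 ]
[420   6  29  19 102] [430.1  16.3] [0.4185 0.4286 0.023 ]
[188  10  67  36 416] [226.2  25. ] [0.3377 0.2456 0.023 ]
[389  11 116  69 778] [432.5  50.6] [0.449  0.4204 0.023 ]
[216  21  36  20  68] [233.   30.3] [0.3448 0.2494 0.023 ]
[426  21  34  19 105] [439.4  31.5] [0.4354 0.4323 0.023 ]
[200  27  55  29 292] [231.7  39.3] [0.3515 0.2444 0.023 ]
[211  35  56  40 830] [241.1  54.3] [0.3678 0.2464 0.023 ]
[231  53  50  35 603] [257.1  68.1] [0.3864 0.2548 0.023 ]
[388  52  85  41 173] [431.9  71. ] [0.4669 0.4134 0.023 ]
[273  72  18  13  57] [282.5  78. ] [0.4062 0.2
[... 1514 characters left out ...]
3.8 275.5] [ 0.4966 -0.0477  0.023 ]
[464 271  86  35 541] [501.7 290.1] [0.7404 0.4066 0.023 ]
[ 71 273  46  24 103] [ 92.2 284.8] [ 0.5165 -0.035   0.023 ]
[ 74 281  42  19 119] [ 94.8 290.3] [ 0.5241 -0.0364  0.023 ]
[481 284  79  37 744] [513.  305.1] [0.7665 0.4133 0.023 ]
[456 290  26  11  53] [467.9 295.7] [0.7297 0.3675 0.023 ]
[334 323  65  34 653] [369.  339.3] [0.7343 0.2359 0.023 ]
[349 342  47  22 237] [371.7 353.9] [0.7561 0.2309 0.023 ]
[360 356  25  13 134] [372.1 362.4] [0.7684 0.2264 0.023 ]
[189 359  26  12  57] [204.1 363.8] [0.6747 0.0302 0.023 ]
orange [275 153  13  50 590] [280.83728814 177.63728814]
shift [-0.0009 -0.0004 -0.0006] norm 0.001 turn 0.004 z [ 0.  0. -1.]
```

View pics/w1.png

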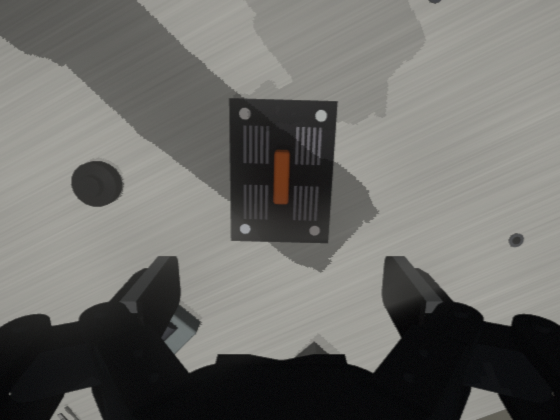

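The wrist picture shows the cover nearly square in the view: dots at (245,114), (321,115), (245,229), (315,231) and the orange bar at (281,178). I'll compute its pose from the dots.

```bash
python3 - <<'E'
from h import *
p,r,o=pose(); f=wcam(optics.grab_frame('wrist'),p,r)
g=cv2.cvtColor(f['pixels'],cv2.COLOR_RGB2GRAY).astype(float); P=[]
for u,v in [(245,114),(320.7,115.3),(245,228.6),(314.5,230.5)]:
    u0,v0=int(u)-10,int(v)-10; w=np.clip(g[v0:v0+21,u0:u0+21]-90,0,None); yy,xx=np.mgrid[:21,:21]; 
    c=(u0+(w*xx).sum()/w.sum(),v0+(w*yy).sum()/w.sum()); q=unproj(f,c,.023); P.append(q); print(np.round(c,1),q.round(4))
P=np.array(P); print(P.mean(0)); 
for a,b in [(0,1),(2,3)]: d=P[b]-P[a]; print(np.linalg.norm(d),np.degrees(np.arctan2(d[1],d[0])))
for a,b in [(0,2),(1,3)]: d=P[b]-P[a]; print(np.linalg.norm(d),np.degrees(np.arctan2(d[1],d[0])))
print(unproj(f,(280.8,177.6),.040))
E
```

```text
[243.7 113.7] [0.4197 0.2223 0.023 ]
[320.4 116.1] [0.457  0.2938 0.023 ]
[243.9 228.9] [0.5335 0.1634 0.023 ]
[313.5 230.9] [0.5707 0.2345 0.023 ]
[0.4952216  0.22850601 0.023     ]
0.08064520129367726 62.4396871144051
0.08019905933273082 62.38341479747891
0.12817108064460325 -27.352638455356768
0.12824900649182214 -27.552098161104382
[0.49506066 0.22912679 0.04      ]
```

```bash
python3 -c "
from h import *
go([.4952,.2288,.028],62.5)"
```

```text
shift [-0.0006  0.0005  0.2213] norm 0.221 turn 0.029 z [-0.  0. -1.]
```

>>> {"name": "arm_command", "arguments": {
  "series": "0.6 -0.0006 0.0005 0 0.029;0.5 0 0 0.05 0;0.5 0 0 0.05 0;0.5 0 0 0.05 0;0.5 0 0 0.04 0;0.5 0 0 0.02 0;0.5 0 0 0.011 0;0.5 0 0 0 0",
  "newtons": 50
}}

```text
time_s: 3.9
tcp_pos: [0.4955, 0.2283, 0.0282]
ee_rot: [-0.0, 0.239, 0.971, -0.0]
contact_force: [-0.4, -0.2, -0.6]
gripper_width: 0.0428
```

>>> {"name": "arm_command", "arguments": {
  "series": "0 0 0 0 0;0 0 0 0 0;0 0 0 0 0;0 0 0 0 0;0 0 0 0 0;0 0 0 0 0",
  "newtons": 50
}}

```text
time_s: 4.65
tcp_pos: [0.4961, 0.2286, 0.0294]
ee_rot: [0.001, 0.239, 0.971, 0.001]
contact_force: [-1.2, -1.2, 5.8]
gripper_width: 0.0152
```

>>> {"name": "arm_command", "arguments": {
  "series": "0 0 0 -0.01 0;0 0 0 -0.03 0;0 0 0 -0.05 0;0 0 0 -0.06 0;0 0 0 -0.05 0;0 0 0 0 0",
  "newtons": 80
}}

```text
time_s: 5.4
tcp_pos: [0.4969, 0.2289, 0.2327]
ee_rot: [0.002, 0.239, 0.971, 0.002]
contact_force: [0.5, -0.8, -4.2]
gripper_width: 0.0141
```

```bash
python3 - <<'E'
from h import *
p,r,o=pose();print(p,o['contact_force'],o['gripper_width'])
from scipy.optimize import minimize
fs=[optics.grab_frame(n) for n in ('scene','side')]
ms=[]
for f,z in zip(fs,'ab'):
    h=cv2.cvtColor(f['pixels'],cv2.COLOR_RGB2HSV); m=cv2.inRange(h,(100,120,30),(125,255,255))
    c=proj(f,np.array([.491,-.256,.025])); k=np.zeros_like(m); u,v=map(int,c); k[max(0,v-75):v+75,max(0,u-75):u+75]=255; m&=k
    cs,_=cv2.findContours(m,0,2); hull=cv2.convexHull(np.vstack([x for x in cs if cv2.contourArea(x)>30])); mm=np.zeros_like(m); cv2.fillConvexPoly(mm,hull,1); ms.append(mm)
    e=f['pixels'].copy(); cv2.polylines(e,[hull],True,(255,255,0),1); f['e']=e
def cost(x,draw=False):
    s=0; c,sn=np.cos(x[2]),np.sin(x[2])
    P=[np.array([x[0]+c*a*.072-sn*b*.05,x[1]+sn*a*.072+c*b*.05,z]) for a in(-1,1) for b in(-1,1) for z in(0,.05)]
    for f,m in zip(fs,ms):
        q=np.array([proj(f,p) for p in P],np.float32); h=cv2.convexHull(q)
        k=np.zeros_like(m); cv2.fillConvexPoly(k,np.int32(h*16+.5),1,shift=4); s+=(k!=m).sum()
        if draw: cv2.polylines(f['e'],[np.int32(h)],True,(255,0,0),1)
    return s
best=min((minimize(cost,[.491,-.256,np.radians(a)],method='Nelder-Mead',options=dict(initial_simplex=np.array([[.491,-.256,np.radians(a)],[.497,-.256,np.radians(a)],[.491,-.25,np.radians(a)],[.491,-.256,np.radians(a+4)]]))) for a in range(-90,90,10)),key=lambda s:s.fun)
print(best.x,np.degrees(best.x[2]),best.fun,ms[0].sum(),ms[1].sum()); cost(best.x,True)
def crop(f):
    u,v=map(int,proj(f,np.array([.491,-.256,.025]))); return cv2.resize(f['e'][max(0,v-62):v+62,u-65:u+65],(390,372),interpolation=0)
cv2.imwrite('pics/fit.png',np.hstack([crop(f) for f in fs][:2])[:,:,::-1])
E
```

```text
[0.49686928 0.2289268  0.23266912] [ 0.45094065 -0.76666202 -4.16123675] 0.014103554084984427
[ 0.49096404 -0.25160269 -0.21184111] -12.13760162206917 839.0 2095 7270
```

View pics/fit.png

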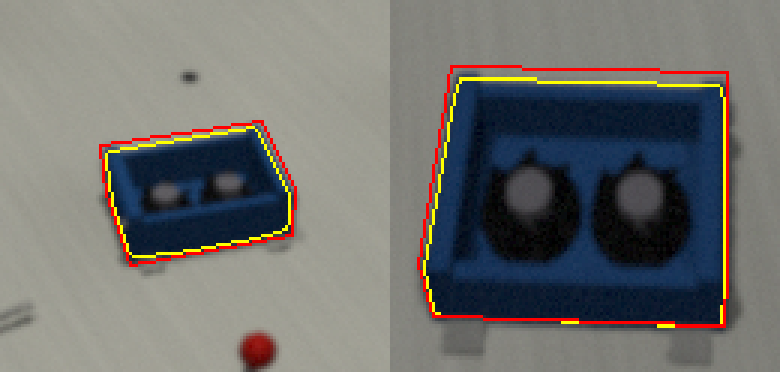

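The yellow outline (blue mask) and the red fitted box agree: the box stands at yaw about -12°, near (0.491,-0.253). I'll carry the cover past to a spot from which the wrist camera sees the box beside it.

```bash
python3 -c "
from h import *
go([.498,-.032,.30],78); print(pose()[2]['joint_positions'])"
```

```text
shift [-0.1233 -0.2292 -0.0716] norm 0.27 turn -0.273 z [ 0.  0. -1.]
[-0.72285164  0.28348015  0.28158647  1.82545682 -0.09024179  1.04460493
  0.68153407]
```

>>> {"name": "arm_command", "arguments": {
  "series": "0 -0.005 -0.01 -0.03 0;0 -0.019 -0.035 -0.041 0;0 -0.022 -0.041 0 0;0 -0.022 -0.041 0 0;0 -0.022 -0.041 0 0;0 -0.021 -0.039 0 0;0 -0.0123 -0.0222 0 0;0 0 0 0 -0.09;0 0 0 0 -0.09;0 0 0 0 -0.093;0 0 0 0 0;0 0 0 0 0"
}}

```text
time_s: 7.0
tcp_pos: [0.498, -0.0319, 0.2986]
ee_rot: [-0.001, 0.106, 0.994, -0.0]
contact_force: [0.0, 0.9, -2.5]
gripper_width: 0.0139
```

```bash
python3 - <<'E'
from h import *
p,r,o=pose();print(p,r[:,1],o['contact_force'],o['gripper_width'])
f=wcam(optics.grab_frame('wrist'),p,r); save(f,'w2')
for t in ['fanbox_top','cover_grip','cover']: print(t,[(np.round(d['xyz'],4).tolist(),round(d['p'],2)) for d in optics.place_of(f,t)[:5]])
E
```

```text
[ 0.49800952 -0.03194673  0.29863407] [ 2.10417360e-01  9.77611459e-01 -6.07727760e-04] [ 0.04796689  0.86122488 -2.46511347] 0.013904626174728471
fanbox_top [([0.4892, -0.2534, 0.0502], 0.59)]
cover_grip [([0.499, -0.0328, 0.3067], 0.96)]
cover [([0.4998, -0.0323, 0.2697], 0.93)]
```

View pics/w2.png

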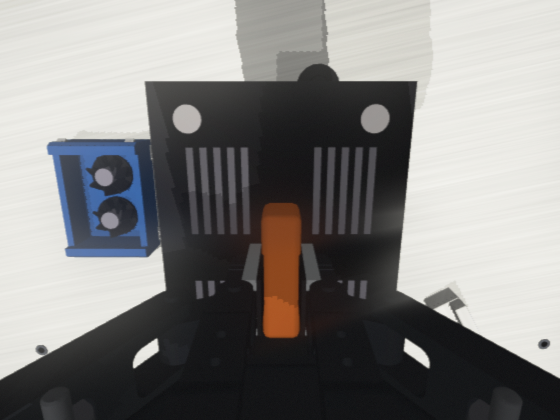

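The picture shows the held cover squarely, with its front dots at (187,119) and (375,118). The box is on the left, its end walls at rows 142–153 and 247–256, and its right side is just hidden. I'll shift 40 mm more to see it whole.

>>> {"name": "arm_command", "arguments": {
  "series": "0 0 0.02 0 0;0 0 0.02 0 0;0 0 0 0 0;0 0 0 0 0"
}}

```text
time_s: 7.7
tcp_pos: [0.5066, 0.0071, 0.2993]
ee_rot: [-0.0, 0.105, 0.995, -0.0]
contact_force: [-0.2, -0.6, -2.7]
gripper_width: 0.0142
```

```bash
python3 - <<'E'
from h import *
p,r,o=pose();print(p,r[:,1],r[:,2],o['gripper_width'])
f=wcam(optics.grab_frame('wrist'),p,r); np.savez('w3',E=f['extrinsics'],fx=f['fx'],fy=f['fy'],cx=f['cx'],cy=f['cy'],img=f['pixels'],p=p,r=r)
e=cv2.resize(f['pixels'][120:270,0:150],(600,600),interpolation=cv2.INTER_CUBIC); cv2.imwrite('pics/w3.png',e[:,:,::-1])
g=cv2.cvtColor(f['pixels'],cv2.COLOR_RGB2GRAY).astype(float); P=[]
q=unproj
for u,v in [(187,119),(375,118)]:
    u0,v0=int(u)-20,int(v)-20; w=np.clip(g[v0:v0+41,u0:u0+41]-90,0,None); yy,xx=np.mgrid[:41,:41]
    c=(u0+(w*xx).sum()/w.sum(),v0+(w*yy).sum()/w.sum())
    # tool coords at z height: grip point z + ... unknown; use scale from 80 mm
    P.append(c); print(c)
H=np.array(f['hand_eye']); 
from scipy.optimize import brentq
def tool(c,z):
    d=H[:3,:3]@np.array([(c[0]-f['cx'])/f['fx'],(c[1]-f['cy'])/f['fy'],1]); return H[:3,3]+d*(z-H[2,3])/d[2]
z=brentq(lambda z:np.linalg.norm(tool(P[0],z)-tool(P[1],z))-.08,-.05,.05); print('z',z)
for zz in (z,.004,.006): print(zz,tool(P[0],zz),tool(P[1],zz))
E
```

```text
[0.50662283 0.00708817 0.29928504] [ 2.08314260e-01  9.78061894e-01 -3.17895031e-04] [-9.49837176e-05 -3.04795182e-04 -9.99999949e-01] 0.01415796925660984
(np.float64(186.39564329475834), np.float64(118.40416950306332))
(np.float64(374.70194590758985), np.float64(118.22646761824186))
z 0.005966167846862082
0.005966167846862082 [ 0.06451147 -0.03942348  0.00596617] [0.06452774 0.04057652 0.00596617]
0.004 [ 0.06455596 -0.03889511  0.004     ] [0.06457201 0.04004742 0.004     ]
0.006 [ 0.06451071 -0.03943257  0.006     ] [0.06452697 0.04058562 0.006     ]
```

View pics/w3.png

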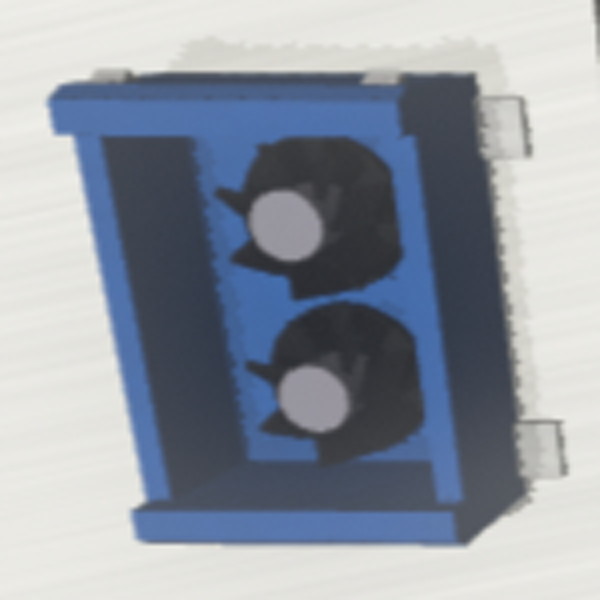

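The crop (4x, origin at pixel (0,120)) shows the end walls' top faces: inner edges at rows 135 and 512, left ends at x=53 and 135, right ends at about 402 and 462. The long walls' outer top edges run (75,135)→(148,500) and (433,135)→(465,500). I'll convert these to a box pose.

```bash
python3 - <<'E'
from h import *
d=np.load('w3.npz'); f=dict(extrinsics=d['E'],fx=float(d['fx']),fy=float(d['fy']),cx=float(d['cx']),cy=float(d['cy'])); p,r=d['p'],d['r']
def W(x,y,z): return r.T@(unproj(f,((x+.5)/4-.5,120+(y+.5)/4-.5),z)-p)
pts={'TL':(53,135,.05),'TR':(402,136,.05),'BL':(135,511,.05),'BR':(462,512,.05),'boL':(147,543,.05),'boR':(467,543,.05),'lt':(76,137,.043),'lb':(148,498,.043),'rt':(433,137,.043),'rb':(465,498,.043)}
Q={k:W(*v) for k,v in pts.items()}
for k,v in Q.items(): print(k,v.round(4))
def a(i,j): e=Q[j]-Q[i]; return np.degrees(np.arctan2(e[1],e[0])).round(2), np.linalg.norm(e).round(4)
print(a('TL','TR'),a('BL','BR'),a('lb','lt'),a('rb','rt'),a('BL','TL'),a('BR','TR'))
c=sum(Q[k] for k in('TL','TR','BL','BR'))/4; c2=sum(Q[k] for k in('lt','lb','rt','rb'))/4
for c_ in(c,c2): print('tool',c_.round(4),'world',(r@c_+p).round(4))
g=d['img'][:,:,:3].astype(int)
print([(v,g[v,60].tolist()) for v in list(range(138,158))+list(range(244,260))])
E
```

```text
TL [ 0.0201 -0.3072  0.2494]
TR [ 0.0198 -0.207   0.2494]
BL [-0.0961 -0.3062  0.2494]
BR [-0.0965 -0.2048  0.2493]
boL [-0.1068 -0.3045  0.2494]
boR [-0.1069 -0.2046  0.2493]
lt [ 0.0187 -0.3061  0.2564]
lb [-0.0946 -0.3067  0.2564]
rt [ 0.0186 -0.2016  0.2563]
rb [-0.0947 -0.2069  0.2563]
(np.float64(90.21), np.float64(0.1002)) (np.float64(90.24), np.float64(0.1013)) (np.float64(0.3), np.float64(0.1133)) (np.float64(2.68), np.float64(0.1134)) (np.float64(-0.52), np.float64(0.1162)) (np.float64(-1.05), np.float64(0.1163))
tool [-0.0382 -0.2563  0.2494] world [ 0.4905 -0.2516  0.05  ]
tool [-0.038  -0.2553  0.2564] world [ 0.4906 -0.2506  0.043 ]
[(138, [114, 120, 128]), (139, [73, 81, 97]), (140, [71, 79, 97]), (141, [74, 92, 123]), (142, [75, 96, 134]), (143, [75, 96, 134]), (144, [72, 90, 122]), (145, [79, 109, 160]), (146, [81, 115, 172]), (147, [82, 116, 174]), (148, [81, 115, 173]), (149, [80, 115, 173]), (150, [80, 114, 173]), (151, [80, 114, 172]), (152, [79, 113, 171]), (153, [79, 113, 171]), (154, [78, 113, 169]), (155, [78, 113, 170]), (156, [77, 112, 169]), (157, [77, 112, 169]), (244, [72, 81, 95]), (245, [72, 79, 93]), (246, [73, 81, 97]), (247, [77, 91, 117]), (248, [86, 115, 165]), (249, [88, 118, 171]), (250, [88, 118, 170]), (251, [88, 119, 170]), (252, [89, 119, 170]), (253, [90, 119, 170]), (254, [88, 117, 167]), (255, [100, 116, 147]), (256, [182, 187, 191]), (257, [221, 221, 217]), (258, [226, 226, 221]), (259, [227, 226, 222])]
```

>>> {"name": "arm_command", "arguments": {
  "series": "0 -0.002 -0.02 0 0;0 -0.006 -0.04 0 0;0 -0.008 -0.05 0 0;0 -0.008 -0.05 0 0;0 -0.008 -0.05 0 0;0 -0.0065 -0.0466 0 0;0 0 0 0 0;0 0 0 0.05 0;0 0 0 0.06 0;0 0 0 0.06 0;0 0 0 0.03 0;0 0 0 0 0"
}}

```text
time_s: 9.25
tcp_pos: [0.4898, -0.2512, 0.0978]
ee_rot: [-0.002, 0.105, 0.994, 0.0]
contact_force: [-0.4, 0.1, -2.1]
gripper_width: 0.0139
```

```bash
python3 - <<'E'
from h import *
p,r,o=pose();print(p,r[:,1],r[:,2],o['contact_force'],o['gripper_width'])
go([.4905,-.2516,.0865],78)
ims=[]
for n in ('scene','side'):
    f=optics.grab_frame(n)
    for t in ('cover_grip','fanbox_top'): print(n,t,[(np.round(d['xyz'],4).tolist(),round(d['p'],2)) for d in optics.place_of(f,t)[:3]])
    u,v=map(int,proj(f,np.array([.491,-.252,.06]))); ims.append(cv2.resize(f['pixels'][max(0,v-65):v+65,u-65:u+65],(390,390),interpolation=cv2.INTER_CUBIC))
cv2.imwrite('pics/hov.png',np.hstack(ims)[:,:,::-1])
E
```

```text
[ 0.48979812 -0.25123098  0.09783394] [2.08333879e-01 9.78057748e-01 1.89830659e-04] [-3.44253289e-03  9.27374365e-04 -9.99993644e-01] [-0.36753265  0.07961296 -2.10462326] 0.013913145125029183
shift [-0.0008 -0.0002  0.0113] norm 0.011 turn -0.0 z [-0.003  0.001 -1.   ]
scene cover_grip [([0.4869, -0.2488, 0.1032], 0.66)]
scene fanbox_top [([0.4925, -0.2562, 0.0502], 0.68), ([0.5447, -0.3015, 0.0905], 0.5)]
side cover_grip [([0.4925, -0.2487, 0.1071], 0.83)]
side fanbox_top [([0.413, 0.0275, -0.0019], 0.31)]
```

View pics/hov.png

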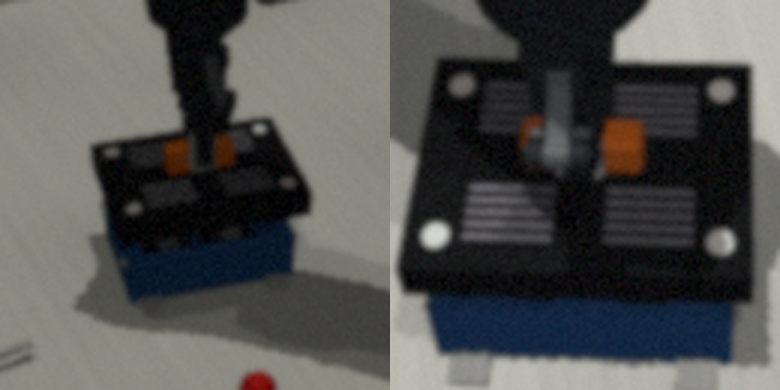

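The picture shows the cover hovering roughly centred over the box and parallel to it. I'll lower it gently and watch the force.

>>> {"name": "arm_command", "arguments": {
  "series": "0 0 0 0.01 0;0 0 0 0.006 0;0 0 0 0.004 0;0 0 0 0 0;0 0 0 0 0",
  "newtons": 50
}}

```text
time_s: 10.18
tcp_pos: [0.4909, -0.2519, 0.0794]
ee_rot: [0.0, 0.105, 0.994, -0.0]
contact_force: [-0.3, 0.5, -2.6]
gripper_width: 0.014
```

>>> {"name": "arm_command", "arguments": {
  "series": "0 0 0 0.003 0;0 0 0 0.003 0;0 0 0 0 0;0 0 0 0 0"
}}

```text
time_s: 10.68
tcp_pos: [0.4909, -0.2519, 0.0734]
ee_rot: [0.0, 0.105, 0.994, -0.0]
contact_force: [-0.4, -0.4, -2.0]
gripper_width: 0.0141
```

>>> {"name": "arm_command", "arguments": {
  "series": "0 0 0 0.003 0;0 0 0 0.002 0;0 0 0 0 0;0 0 0 0 0"
}}

```text
time_s: 11.18
tcp_pos: [0.4909, -0.2519, 0.0684]
ee_rot: [0.0, 0.105, 0.995, -0.0]
contact_force: [-0.8, -0.9, -2.2]
gripper_width: 0.014
```

>>> {"name": "arm_command", "arguments": {
  "series": "0 0 0 0.0015 0;0 0 0 0.001 0;0 0 0 0 0;0 0 0 0 0"
}}

```text
time_s: 11.68
tcp_pos: [0.491, -0.2519, 0.066]
ee_rot: [0.0, 0.105, 0.995, -0.0]
contact_force: [1.1, -1.3, 0.7]
gripper_width: 0.0143
```

>>> {"name": "arm_command", "arguments": {
  "series": "0.5 0 0 0 0;0.5 0 0 0 0;0.5 0 0 0 0;0.5 0 0 0 0;0.5 0 0 -0.03 0;0.5 0 0 -0.05 0;0.5 0 0 -0.04 0;0.5 0 0 -0.03 0;0.5 0 0 0 0;0.5 0 0 0 0;0.5 0 0 0 0"
}}

```text
time_s: 13.05
tcp_pos: [0.4905, -0.2516, 0.2149]
ee_rot: [-0.001, 0.105, 0.995, 0.0]
contact_force: [0.7, -0.4, -0.3]
gripper_width: 0.0428
```

```bash
cat > c.py <<'E'
from h import *
def dots(f,P,z,show=True):
    "refine predicted dot positions in wrist image, return world xy at height z"
    g=cv2.cvtColor(f['pixels'],cv2.COLOR_RGB2GRAY).astype(float); out=[]
    for q in P:
        u,v=proj(f,q); u0,v0=int(round(u))-12,int(round(v))-12
        if u0<0 or v0<0 or u0+25>560 or v0+25>420: out.append(None); continue
        s=g[v0:v0+25,u0:u0+25]; w=np.clip(s-(s.max()+np.median(s))/2,0,None); yy,xx=np.mgrid[:25,:25]
        out.append(((u0+(w*xx).sum()/w.sum(),v0+(w*yy).sum()/w.sum())))
    return out
E
python3 - <<'E'
from c import *
p,r,o=pose();print(o['time_s'],p,r[:,1],o['contact_force'],o['gripper_width'])
f=wcam(optics.grab_frame('wrist'),p,r); save(f,'w4')
x=np.array([np.sin(np.radians(78)),-np.cos(np.radians(78)),0]); y=np.array([np.cos(np.radians(78)),np.sin(np.radians(78)),0]); c=np.array([.491,-.252,.06])
P=[c+a*.064*x+b*.04*y for a in(-1,1) for b in(1,-1)]
D=dots(f,P,.06); print(D)
for z in(.053,.060):
  W=np.array([unproj(f,d,z) for d in D]); print(z,W.round(4).tolist(),W.mean(0).round(4),[np.linalg.norm(W[i]-W[j]).round(4) for i,j in((0,1),(2,3),(0,2),(1,3))])
E
```

```text
13.05 [ 0.49046694 -0.25163516  0.21490596] [ 2.08289634e-01  9.78067189e-01 -3.69045124e-05] [ 0.72217137 -0.43354395 -0.32381182] 0.04284978381387902
[(np.float64(327.75832272148443), np.float64(115.28497362197562)), (np.float64(233.48260491411176), np.float64(115.27832137421179)), (np.float64(322.6552250190694), np.float64(254.90846681922196)), (np.float64(238.41961852861036), np.float64(254.85558583106268))]
0.053 [[0.4368, -0.1977, 0.053], [0.4197, -0.2777, 0.053], [0.565, -0.2252, 0.053], [0.5478, -0.3052, 0.053]] [ 0.4923 -0.2515  0.053 ] [np.float64(0.0819), np.float64(0.0817), np.float64(0.1312), np.float64(0.1311)]
0.06 [[0.4365, -0.1986, 0.06], [0.4198, -0.2768, 0.06], [0.5618, -0.2255, 0.06], [0.545, -0.3036, 0.06]] [ 0.4907 -0.2511  0.06  ] [np.float64(0.08), np.float64(0.0799), np.float64(0.1281), np.float64(0.1281)]
```

View pics/w4.png

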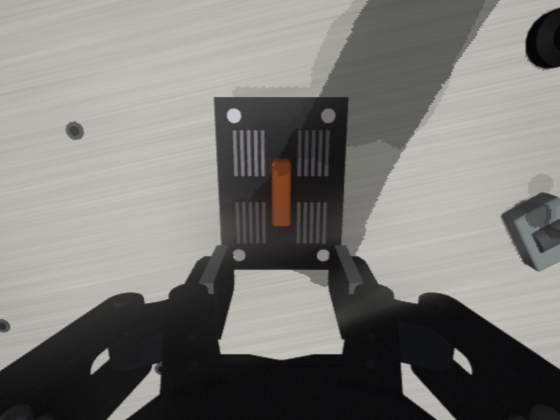

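The picture shows the cover square on the box. With z = 0.060 the dot spacings come out at 80.0 and 128.1 mm, so it lies unclipped on the catches. Next I'll shut the fingers and press the corners.

```bash
python3 - <<'E'
from h import *
p,r,o=pose()
P=np.array([[.4365,-.1986],[.4198,-.2768],[.545,-.3036],[.5618,-.2255]])
go([*P[0],.063],78)
for i in range(3): print((r.T@np.array([*(P[i+1]-P[i]),0])).round(4))
E
```

```text
shift [0.0636 0.0407 0.1521] norm 0.17 turn -0.0 z [-0.001  0.    -1.   ]
[ 0.   -0.08  0.  ]
[-1.28e-01 -1.00e-04 -2.00e-04]
[-0.0002  0.0799 -0.    ]
```

>>> {"name": "arm_command", "arguments": {
  "series": "0 0.02 0.013 0.02 0;0 0.0236 0.0147 0.03 0;0 0.02 0.013 0.03 0;0 0 0 0.03 0;0 0 0 0.02 0;0 0 0 0.015 0;0 0 0 0.007 0;0 0 0 0 0;0 0 0 0.003 0;0 0 0 0 0"
}}

```text
time_s: 14.35
tcp_pos: [0.4373, -0.1988, 0.0611]
ee_rot: [0.0, 0.105, 0.995, -0.0]
contact_force: [-0.2, -0.4, 0.3]
gripper_width: -0.0001
```

>>> {"name": "arm_command", "arguments": {
  "series": "0 0 0 0.002 0;0 0 0 0.002 0;0 0 0 0 0"
}}

```text
time_s: 14.72
tcp_pos: [0.4371, -0.1987, 0.0568]
ee_rot: [-0.0, 0.105, 0.995, -0.0]
contact_force: [0.6, -0.3, 0.7]
gripper_width: 0.0002
```

>>> {"name": "arm_command", "arguments": {
  "series": "0 0 0 0.002 0;0 0 0 0.001 0;0 0 0 0 0"
}}

```text
time_s: 15.1
tcp_pos: [0.4372, -0.1988, 0.0538]
ee_rot: [0.0, 0.105, 0.995, -0.0]
contact_force: [-0.4, -0.2, 2.2]
gripper_width: 0.0004
```

>>> {"name": "arm_command", "arguments": {
  "series": "0 0 0 0.001 0;0 0 0 0.001 0;0 0 0 0 0"
}}

```text
time_s: 15.48
tcp_pos: [0.4374, -0.199, 0.053]
ee_rot: [0.0, 0.105, 0.994, 0.0]
contact_force: [-11.0, 4.0, 37.7]
gripper_width: 0.0002
```

It's on the rim, firm at z = 0.053. I'll back off and check the height of each dot.

>>> {"name": "arm_command", "arguments": {
  "series": "0 0 0 -0.003 0;0 0 0 -0.04 0;0 -0.03 -0.02 -0.06 0;0 -0.0336 -0.0207 -0.05 0;0 0 0 0 0;0 0 0 0 0"
}}

```text
time_s: 16.23
tcp_pos: [0.4871, -0.2482, 0.1968]
ee_rot: [-0.0, 0.105, 0.995, 0.0]
contact_force: [-0.4, 0.8, -0.8]
gripper_width: 0.0001
```

```bash
cat >> c.py <<'E'
def check(n=None):
    "solve each dot's height: cover at known centre, from row/col vs expected nominal (dz) by PnP of the 4 dots"
    p,r,o=pose();print(o['time_s'],p,o['contact_force'])
    f=wcam(optics.grab_frame('wrist'),p,r)
    if n: save(f,n)
    P=np.array([[.4365,-.1986,.058],[.4198,-.2768,.058],[.5618,-.2255,.058],[.545,-.3036,.058]])
    D=dots(f,P,.058)
    for q,d in zip(P,D):
        res=[(z,np.round(np.array(proj(f,np.array([q[0],q[1],z])))-d,2).tolist()) for z in(.053,.060)]
        print(np.round(d,1),res)
    for z in (.053,.06):
        W=np.array([unproj(f,d,z) for d in D]); print(z,[np.linalg.norm(W[i]-W[j]).round(4) for i,j in((0,1),(2,3),(0,2),(1,3))],W.mean(0).round(4))
    for n2 in ('scene','side'):
        g=optics.grab_frame(n2); print(n2,[(np.round(d['xyz'],4).tolist(),round(d['p'],2)) for d in optics.place_of(g,'corner_a')[:5]])
E
python3 -c "
from c import *
check()"
```

```text
16.225 [ 0.4871183  -0.2481792   0.19682222] [-0.35799286  0.76320784 -0.82720137]
[327.4 119.3] [(0.053, [-1.32, 1.1]), (0.06, [-0.19, 1.35])]
[228.7 118.2] [(0.053, [-0.19, 2.27]), (0.06, [-1.47, 2.52])]
[321.6 266.1] [(0.053, [-0.61, -2.28]), (0.06, [0.29, 1.1])]
[230.5 265.1] [(0.053, [3.7, -1.41]), (0.06, [2.68, 1.98])]
0.053 [np.float64(0.0808), np.float64(0.084), np.float64(0.1313), np.float64(0.1313)] [ 0.4909 -0.2516  0.053 ]
0.06 [np.float64(0.0788), np.float64(0.0819), np.float64(0.1281), np.float64(0.1281)] [ 0.4892 -0.2511  0.06  ]
scene [([0.436, -0.2014, 0.0518], 0.83), ([0.4198, -0.2734, 0.0575], 0.82), ([0.5586, -0.2237, 0.0595], 0.74), ([0.5439, -0.3023, 0.0587], 0.73)]
side [([0.4157, -0.2765, 0.0531], 0.93), ([0.5436, -0.3033, 0.0591], 0.92), ([0.4373, -0.1985, 0.0543], 0.65)]
```

```bash
python3 -c "
from c import *
go([.42,-.277,.062],78)"
```

```text
shift [ 0.0594 -0.0423  0.1348] norm 0.153 turn -0.0 z [-0.001  0.    -1.   ]
```

>>> {"name": "arm_command", "arguments": {
  "series": "0 0.03 -0.022 0.02 0;0 0.0294 -0.0203 0.03 0;0 0 0 0.04 0;0 0 0 0.03 0;0 0 0 0.0148 0;0 0 0 0 0;0 0 0 0.002 0;0 0 0 0.002 0;0 0 0 0.002 0;0 0 0 0.0015 0;0 0 0 0 0;0 0 0 0 0"
}}

```text
time_s: 17.98
tcp_pos: [0.4207, -0.2775, 0.0552]
ee_rot: [-0.0, 0.105, 0.995, -0.0]
contact_force: [0.0, 0.6, 0.9]
gripper_width: 0.0002
```

>>> {"name": "arm_command", "arguments": {
  "series": "0 0 0 0.001 0;0 0 0 0.0008 0;0 0 0 0.0004 0;0 0 0 0 0;0 0 0 0 0"
}}

```text
time_s: 18.6
tcp_pos: [0.4208, -0.2776, 0.0533]
ee_rot: [0.0, 0.105, 0.994, 0.0]
contact_force: [-3.4, 1.2, 11.9]
gripper_width: -0.0002
```

>>> {"name": "arm_command", "arguments": {
  "series": "0 0 0 -0.01 0;0 -0.02 0 -0.025 0;0 -0.05 0 0 0;0 -0.04 0 0 0;0 -0.018 0 0.01 0;0 0 0 0.015 0;0 0 0 0.003 0;0 0 0 0.002 0;0 0 0 0.002 0;0 0 0 0.0015 0;0 0 0 0 0;0 0 0 0 0"
}}

```text
time_s: 20.1
tcp_pos: [0.5455, -0.3042, 0.0545]
ee_rot: [-0.0, 0.105, 0.994, -0.0]
contact_force: [-0.9, -0.2, 0.5]
gripper_width: -0.0002
```

>>> {"name": "arm_command", "arguments": {
  "series": "0 0 0 0.001 0;0 0 0 0.0006 0;0 0 0 0 0;0 0 0 0 0"
}}

```text
time_s: 20.6
tcp_pos: [0.5458, -0.3043, 0.0538]
ee_rot: [0.0, 0.105, 0.994, 0.0]
contact_force: [-6.8, 3.9, 18.7]
gripper_width: -0.0002
```

>>> {"name": "arm_command", "arguments": {
  "series": "0 0 0 -0.01 0;0 0 0.02 -0.025 0;0 0 0.04 0 0;0 0 0.02 0 0;0 0 0 0.01 0;0 0 0 0.015 0;0 0 0 0.003 0;0 0 0 0.002 0;0 0 0 0.002 0;0 0 0 0.0015 0;0 0 0 0 0;0 0 0 0 0"
}}

```text
time_s: 22.1
tcp_pos: [0.5625, -0.226, 0.0544]
ee_rot: [-0.0, 0.105, 0.994, -0.0]
contact_force: [0.5, -1.1, 0.0]
gripper_width: 0.0001
```

>>> {"name": "arm_command", "arguments": {
  "series": "0 0 0 0.0006 0;0 0 0 0.0004 0;0 0 0 0 0;0 0 0 0 0"
}}

```text
time_s: 22.6
tcp_pos: [0.5626, -0.226, 0.0534]
ee_rot: [0.0, 0.105, 0.995, -0.0]
contact_force: [-0.0, -0.4, -0.1]
gripper_width: -0.0003
```

>>> {"name": "arm_command", "arguments": {
  "series": "0 0 0 0.0005 0;0 0 0 0.0005 0;0 0 0 0 0;0 0 0 0 0"
}}

```text
time_s: 23.1
tcp_pos: [0.5627, -0.226, 0.0531]
ee_rot: [0.0, 0.105, 0.994, 0.0]
contact_force: [-4.9, 3.0, 13.9]
gripper_width: 0.0
```

All four corners have reached the rim. I'll raise the arm to the earlier viewing pose and check.

>>> {"name": "arm_command", "arguments": {
  "series": "0 0 0 -0.01 0;0 0 0 -0.05 0;0 0.03 -0.02 -0.05 0;0 0.0336 -0.0207 -0.05 0;0 0 0 0 0;0 0 0 0 0;0 0 0 0 0;0 0 0 0 0"
}}

```text
time_s: 24.1
tcp_pos: [0.4927, -0.2519, 0.2105]
ee_rot: [-0.001, 0.104, 0.995, -0.0]
contact_force: [-0.3, -0.2, 0.3]
gripper_width: 0.0003
```

```bash
python3 - <<'E'
from c import *
check('w5'); f=optics.grab_frame('side'); g=optics.grab_frame('scene')
ims=[]
for f in (g,f):
    u,v=map(int,proj(f,np.array([.491,-.252,.05]))); ims.append(cv2.resize(f['pixels'][max(0,v-65):v+65,u-65:u+65],(390,390),interpolation=cv2.INTER_CUBIC))
    for t in ('switch_tip','switch_base'): print(t,[(np.round(d['xyz'],4).tolist(),round(d['p'],2)) for d in optics.place_of(f,t)[:2]])
cv2.imwrite('pics/home.png',np.hstack(ims)[:,:,::-1])
E
```

```text
24.1 [ 0.49267204 -0.25188075  0.21050767] [-0.26266405 -0.19753953  0.3153109 ]
[328.3 112.5] [(0.053, [-1.0, 0.2]), (0.06, [0.11, 0.25])]
[234.4 112. ] [(0.053, [-0.76, 0.64]), (0.06, [-1.88, 0.68])]
[322.7 251.7] [(0.053, [-0.47, 0.03]), (0.06, [0.42, 3.03])]
[237.5 253.8] [(0.053, [0.9, -2.15]), (0.06, [0.0, 0.85])]
0.053 [np.float64(0.0801), np.float64(0.0813), np.float64(0.1283), np.float64(0.1308)] [ 0.4912 -0.251   0.053 ]
0.06 [np.float64(0.0783), np.float64(0.0794), np.float64(0.1253), np.float64(0.1277)] [ 0.4897 -0.2506  0.06  ]
scene [([0.5607, -0.2227, 0.0481], 0.86), ([0.4359, -0.2026, 0.0543], 0.73), ([0.4231, -0.2768, 0.0536], 0.55), ([0.5424, -0.3043, 0.0517], 0.55)]
side [([0.4357, -0.2005, 0.0533], 0.96), ([0.5443, -0.3031, 0.0501], 0.96), ([0.4171, -0.2789, 0.05], 0.66), ([0.5632, -0.2266, 0.0538], 0.59)]
switch_tip [([0.5717, -0.003, 0.0924], 0.68)]
switch_base [([0.6093, 0.0075, 0.0014], 0.95)]
switch_tip [([0.5744, -0.0078, 0.0943], 0.8), ([0.5621, -0.2243, 0.0526], 0.65)]
switch_base [([0.6086, 0.009, -0.006], 0.62)]
```

View pics/home.png

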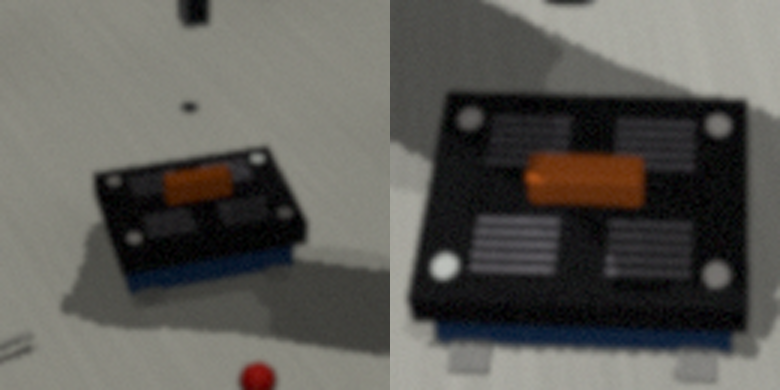

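Three dots agree with z = 0.053, but (+x,-y) reads about 5 mm high in the wrist view. It may not have clicked, so I'll press it again and watch where the force begins.

```bash
python3 -c "
from c import *
go([.5455,-.304,.0625],78)"
```

```text
shift [-0.0625 -0.0396  0.149 ] norm 0.166 turn -0.0 z [ 0. -0. -1.]
```

>>> {"name": "arm_command", "arguments": {
  "series": "0 -0.0325 -0.02 0.03 0;0 -0.03 -0.0196 0.04 0;0 0 0 0.04 0;0 0 0 0.025 0;0 0 0 0.014 0;0 0 0 0 0;0 0 0 0.0025 0;0 0 0 0 0"
}}

```text
time_s: 25.65
tcp_pos: [0.5459, -0.3041, 0.0607]
ee_rot: [0.001, 0.105, 0.995, -0.0]
contact_force: [-1.2, -0.4, 0.2]
gripper_width: 0.0002
```

>>> {"name": "arm_command", "arguments": {
  "series": "0 0 0 0.002 0;0 0 0 0 0"
}}

```text
time_s: 25.9
tcp_pos: [0.5455, -0.304, 0.058]
ee_rot: [0.0, 0.105, 0.995, -0.0]
contact_force: [-0.3, 0.1, -0.8]
gripper_width: -0.0
```

>>> {"name": "arm_command", "arguments": {
  "series": "0 0 0 0.002 0;0 0 0 0 0"
}}

```text
time_s: 26.15
tcp_pos: [0.5454, -0.304, 0.0558]
ee_rot: [-0.0, 0.105, 0.995, -0.0]
contact_force: [0.7, -0.7, -0.3]
gripper_width: 0.0
```

>>> {"name": "arm_command", "arguments": {
  "series": "0 0 0 0.0016 0;0 0 0 0 0;0 0 0 0 0"
}}

```text
time_s: 26.52
tcp_pos: [0.5455, -0.304, 0.0544]
ee_rot: [0.0, 0.105, 0.995, -0.0]
contact_force: [-0.1, -0.6, 0.0]
gripper_width: 0.0001
```

>>> {"name": "arm_command", "arguments": {
  "series": "0 0 0 0.0008 0;0 0 0 0.0006 0;0 0 0 0 0;0 0 0 0 0"
}}

```text
time_s: 27.02
tcp_pos: [0.5455, -0.304, 0.0531]
ee_rot: [0.0, 0.105, 0.995, -0.0]
contact_force: [-1.6, 1.3, 6.3]
gripper_width: 0.0002
```

Contact came only at z = 0.0531, so that corner is home and the high reading was a dot artefact. On to the switch, with another look at the cover from above on the way.

>>> {"name": "arm_command", "arguments": {
  "series": "0 0 0 -0.01 0;0 0 0 -0.05 0;0 0.03 0.02 -0.05 0;0 0.0325 0.0196 -0.05 0;0 0 0 -0.02 0;0 0 0 0 0;0 0 0 0 0;0 0 0 0 0;0 0 0 0 0"
}}

```text
time_s: 28.15
tcp_pos: [0.4925, -0.2525, 0.232]
ee_rot: [-0.001, 0.105, 0.994, -0.0]
contact_force: [-0.4, -0.2, 0.7]
gripper_width: 0.0002
```

```bash
python3 - <<'E'
from c import *
check('w6')
p,r,o=pose(); f=wcam(optics.grab_frame('wrist'),p,r)
print([(np.round(d['xyz'],4).tolist(),round(d['p'],2)) for d in optics.place_of(f,'corner_a')[:5]])
cv2.imwrite('pics/w6c.png',cv2.resize(f['pixels'][90:290,200:360],(480,600),interpolation=cv2.INTER_CUBIC)[:,:,::-1])
go([.536,-.018,.24],109)
E
```

```text
28.15 [ 0.49246997 -0.25251227  0.23203703] [-0.42623804 -0.23524971  0.70480495]
[325.7 112.2] [(0.053, [-0.9, 0.27]), (0.06, [0.08, 0.32])]
[238.1 112. ] [(0.053, [-0.64, 0.55]), (0.06, [-1.6, 0.59])]
[321.  243.4] [(0.053, [-0.6, -0.25]), (0.06, [0.2, 2.4])]
[240.3 248.2] [(0.053, [1.42, -5.07]), (0.06, [0.65, -2.43])]
0.053 [np.float64(0.0802), np.float64(0.0823), np.float64(0.1287), np.float64(0.1341)] [ 0.492  -0.2513  0.053 ]
0.06 [np.float64(0.0784), np.float64(0.0805), np.float64(0.1259), np.float64(0.1312)] [ 0.4906 -0.251   0.06  ]
scene [([0.5583, -0.2224, 0.0499], 0.9), ([0.421, -0.2736, 0.055], 0.77), ([0.5462, -0.3035, 0.0509], 0.77), ([0.4378, -0.1973, 0.0517], 0.63), ([0.4924, -0.2491, 0.0277], 0.57)]
side [([0.5433, -0.3027, 0.0549], 0.84), ([0.5657, -0.2254, 0.0538], 0.81), ([0.4406, -0.1999, 0.0548], 0.71), ([0.4183, -0.2773, 0.0495], 0.67)]
[([0.5457, -0.3058, 0.0537], 0.96), ([0.5663, -0.2288, 0.0577], 0.89), ([0.4175, -0.2755, 0.0555], 0.86), ([0.4389, -0.1989, 0.0518], 0.77)]
shift [ 0.0065  0.2383 -0.0073] norm 0.238 turn -0.541 z [-0. -0. -1.]
```

View pics/w6c.png

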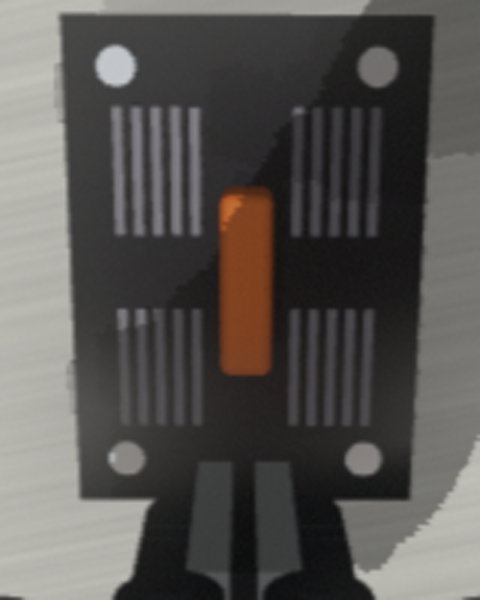

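In the crop, all four dots stand evenly, with the rear ones at (127,458) and (363,459) on the same row. The high reading came from bright table inside the search window, and all four corners are home. Now the switch.

>>> {"name": "arm_command", "arguments": {
  "series": "0 0 0.02 -0.007 0;0 0.002 0.045 0 0;0 0.002 0.05 0 0;0 0.0025 0.05 0 0;0 0 0.045 0 0;0 0 0.0283 0 0;0 0 0 0 -0.18;0 0 0 0 -0.18;0 0 0 0 -0.181;0 0 0 0 0;0 0 0 0 0"
}}

```text
time_s: 29.88
tcp_pos: [0.536, -0.018, 0.2397]
ee_rot: [0.0, -0.163, 0.987, -0.0]
contact_force: [-0.0, -0.2, -0.5]
gripper_width: 0.0004
```

```bash
python3 - <<'E'
from c import *
p,r,o=pose(); print(p,o['joint_positions']); f=wcam(optics.grab_frame('wrist'),p,r)
for t in ('switch_tip','switch_base'): print(t,[(np.round(d['xyz'],4).tolist(),round(d['p'],2)) for d in optics.place_of(f,t)[:2]])
h=cv2.cvtColor(f['pixels'],cv2.COLOR_RGB2HSV); m=cv2.inRange(h,(0,150,60),(8,255,255))|cv2.inRange(h,(172,150,60),(180,255,255)); n,l,s,c=cv2.connectedComponentsWithStats(m)
for i in range(1,n):
    if s[i,4]>100: print(s[i],c[i],unproj(f,c[i],.092).round(4))
go([.536,-.018,.08],109); print(r[:,0])
E
```

```text
[ 0.53598902 -0.01803874  0.23972037] [-0.41576941  0.26844501  0.46704704  1.83884764 -0.13684321  1.06579929
  2.00077607]
switch_tip [([0.5723, -0.0016, 0.0978], 0.68)]
switch_base [([0.6066, 0.0058, -0.0019], 0.73)]
[ 65 306  24  44 680] [ 76.66323529 326.72941176] [ 0.7311 -0.1632  0.092 ]
shift [-0.000e+00 -1.000e-04  1.597e-01] norm 0.16 turn -0.003 z [-0. -0. -1.]
[-9.47109404e-01 -3.20910849e-01 -5.96464503e-05]
```

>>> {"name": "arm_command", "arguments": {
  "series": "0 0 0 0.04 0;0 0 0 0.05 0;0 0 0 0.05 0;0 0 0 0.018 0;0 0 0.001 0 0;0 0 0 0 0"
}}

```text
time_s: 30.78
tcp_pos: [0.5367, -0.017, 0.0834]
ee_rot: [0.001, -0.165, 0.986, -0.0]
contact_force: [0.0, -0.4, -0.1]
gripper_width: 0.0
```

>>> {"name": "arm_command", "arguments": {
  "series": "0 -0.01 0 0 0;0 -0.01 0 0 0;0 -0.01 0 0 0;0 -0.01 0 0 0;0 -0.01 0 0 0;0 -0.01 0 0 0;0 -0.01 0 0 0;0 -0.01 0 0 0;0 -0.004 0 0 0;0 0 0 0 0;0 0 0 0 0"
}}

```text
time_s: 32.15
tcp_pos: [0.615, 0.0102, 0.0818]
ee_rot: [0.0, -0.165, 0.986, -0.0]
contact_force: [-0.7, -0.6, 0.3]
gripper_width: -0.0003
```

```bash
python3 - <<'E'
from c import *
p,r,o=pose(); print(p,o['contact_force'])
for n in ('scene','side'):
    f=optics.grab_frame(n)
    for t in ('switch_tip','switch_base'): print(t,[(np.round(d['xyz'],4).tolist(),round(d['p'],2)) for d in optics.place_of(f,t)[:2]])
E
```

```text
[0.61498235 0.01018576 0.08177733] [-0.68344444 -0.59322957  0.34903196]
switch_tip [([0.4154, 0.0287, 0.0023], 0.69), ([0.6381, 0.0198, 0.0948], 0.48)]
switch_base [([0.6077, 0.0084, 0.0008], 0.82)]
switch_tip [([0.6355, 0.0172, 0.0956], 0.66)]
switch_base [([0.607, 0.0087, -0.0051], 0.69)]
```

>>> {"name": "arm_command", "arguments": {
  "series": "0 -0.004 0 0 0;0 -0.003 0 0 0;0 0 0 0 0"
}}

```text
time_s: 32.83
tcp_pos: [0.6209, 0.0123, 0.0814]
ee_rot: [-0.001, -0.165, 0.986, 0.0]
contact_force: [-8.1, -1.9, 4.0]
gripper_width: -0.0
```

>>> {"name": "arm_command", "arguments": {
  "series": "0 -0.002 0 0 0;0 -0.001 0 0 0;0 0 0 0 0"
}}

```text
time_s: 33.2
tcp_pos: [0.6215, 0.0124, 0.0811]
ee_rot: [-0.004, -0.164, 0.986, 0.0]
contact_force: [-25.2, -4.3, 15.4]
gripper_width: 0.0001
```

The lever has reached its stop (25 N). I'll back off the same way, rise and check.

>>> {"name": "arm_command", "arguments": {
  "series": "0 0.006 0 0 0;0 0.02 0 0 0;0 0.03 0 0 0;0 0.03 0 -0.03 0;0 0.03 0 -0.05 0;0 0.02 0 -0.06 0;0 0 0 -0.04 0;0 0 0 0 0;0 0 0 0 0"
}}

```text
time_s: 34.33
tcp_pos: [0.4961, -0.0303, 0.2604]
ee_rot: [-0.0, -0.165, 0.986, 0.0]
contact_force: [0.6, 0.6, 0.3]
gripper_width: 0.0003
```

```bash
python3 - <<'E'
from c import *
p,r,o=pose(); print(o['time_s'],p,o['contact_force']); ims=[]
for n in ('scene','side'):
    f=optics.grab_frame(n); ims.append(f['pixels'])
    for t in ('switch_tip','switch_base','corner_a','knob','driver','clampblock'): print(t,[(np.round(d['xyz'],4).tolist(),round(d['p'],2)) for d in optics.place_of(f,t)[:4]])
cv2.imwrite('pics/end.png',cv2.resize(np.hstack([ims[0][80:360,100:450],ims[1][140:420,170:520]]),(800,320))[:,:,::-1])
E
```

```text
34.325 [ 0.49609389 -0.03034386  0.26044631] [0.62386669 0.58374151 0.33352329]
switch_tip [([0.6427, 0.0218, 0.0956], 0.57)]
switch_base [([0.6105, 0.0095, 0.0018], 0.6)]
corner_a [([0.5583, -0.2237, 0.0533], 0.92), ([0.4216, -0.276, 0.0555], 0.84), ([0.5435, -0.3005, 0.0515], 0.66), ([0.4365, -0.1992, 0.0536], 0.61)]
knob [([0.416, 0.0302, 0.0028], 0.94)]
driver [([0.765, -0.2009, -0.0016], 0.98)]
clampblock [([0.7475, 0.1557, -0.0022], 0.76)]
switch_tip [([0.6414, 0.0222, 0.0959], 0.59), ([0.418, -0.2789, 0.0526], 0.46)]
switch_base [([0.6056, 0.0079, -0.0079], 0.67), ([0.4383, -0.1966, 0.0538], 0.36)]
corner_a [([0.4198, -0.2781, 0.0511], 0.95), ([0.5601, -0.226, 0.0506], 0.92), ([0.4365, -0.2001, 0.0546], 0.78), ([0.5467, -0.3037, 0.0556], 0.69)]
knob [([0.4142, 0.0284, -0.0042], 0.7)]
driver [([0.7645, -0.2004, -0.0006], 0.91)]
clampblock [([0.7527, 0.1551, 0.0014], 0.56)]
```

View pics/end.png

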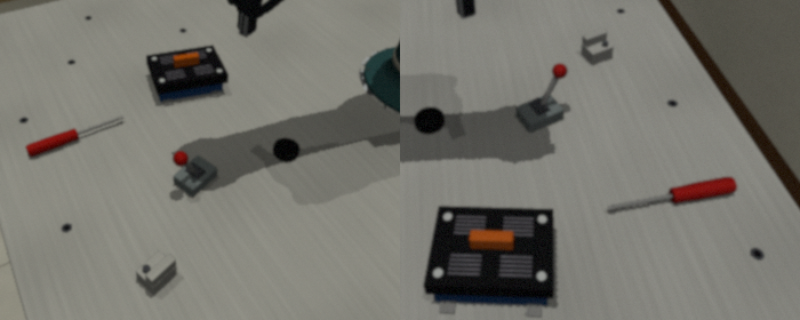

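The picture shows the lever leaning to its other side, the cover flush, the bystanders where they were, and the arm clear of everything. I'm handing the job in.

```bash
python3 -c "
from h import *
print(ticket.job_done())"
```

```text
the job is handed in; nothing more can be done
None
```

The vent cover is back on the fan box and clipped down at all four corners, and the switch is on. I handed the job in with the arm's clock at about 34 s of the 67 s limit; the hand-in reports no verdict.

- **Cover laid on:** I put it loosely over the box and let go. The dots then measured about 10 mm above the rim, which is right for unclipped.
- **Corners pressed:** I pressed them one at a time until each stopped on the rim, at a tool height of about 53 mm (home). The first stop reached about 38 N because the arm is stiff; the others peaked at 12 to 19 N.
- **Order of clicks:** I did not see or feel the separate clicks. The force readings were near zero just before each stop. After the first corner, the scene camera put that dot near 52 mm and the other three near 58 to 60 mm.
- **Switch:** After the corners were home I pushed the lever to its stop, at about 25 N. The ball is now about 34–38 mm to the on side of the block.
- **Other things:** The knob, screwdriver and clamp block measure within a few mm of where they started, and the arm touched nothing at the end.

**A check that disagreed:** after pressing, one wrist-camera reading put the (+x, -y) corner about 5 mm high. I pressed it again and met no force until 53.1 mm. A close-up showed its dot level with its neighbour, so bright table in the search window had caused the reading. The last camera estimates put all four corners at 51 to 56 mm, with a measuring error of about 4 mm.

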